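# Snap the gift box lid shut all round

## Task

The lid of the gift box is on but not clipped: press round its rim with the fingertips, one section at a time and in any order, until all four sections have clicked down level with the corners. Only press: do not lift the box, leave it standing about where it is, and leave the mug, snow globe and jar undisturbed.

Things in the scene. Friction and masses are not known exactly. Their poses are not given: they have to be found in the camera images.
- gift_box: Loose gift box, 0.5 to 1 kg, 124 mm (x) by 164 mm (y) over its lid; origin at the centre of its underside, z up. Grey walls; white lid rim round a recessed clear window (top 66.5 mm above the table). Rim: four fixed corner blocks (24 mm square, top at 78 mm) and between them four sections that slide straight down: at the start their tops are at 83.5 to 86 mm, shut at 78 mm, level with the blocks.
- rim_near_top (a point): Centre of the upper face of the rim section on the box's -x side (towards the robot at yaw 0); a bar 20 mm wide (box x) and 112 mm long (box y), 16 mm thick, 52 mm from the box's centre line. Moves down with the section; axes parallel to the box's.
- rim_far_top (a point): Centre of the upper face of the rim section on the box's +x side (away from the robot at yaw 0); a bar 20 mm wide (box x) and 112 mm long (box y), 16 mm thick, 52 mm from the box's centre line. Moves down with the section; axes parallel to the box's.
- rim_left_top (a point): Centre of the upper face of the rim section on the box's +y side; a bar 72 mm long (box x) and 20 mm wide (box y), 16 mm thick, 72 mm from the box's centre line. Moves down with the section; axes parallel to the box's.
- rim_right_top (a point): Centre of the upper face of the rim section on the box's -y side; a bar 72 mm long (box x) and 20 mm wide (box y), 16 mm thick, 72 mm from the box's centre line. Moves down with the section; axes parallel to the box's.
- rim_near (a joint): How far the near section is pressed down, m: 0 fully raised, 0.008 shut; starts between 0 and 0.0025. Its clips resist with about 9 N all the way; it stays where it is left (half pressed is not shut) and comes up against a hard stop when shut.
- rim_far (a joint): How far the far section is pressed down, m: 0 fully raised, 0.008 shut; starts between 0 and 0.0025. Its clips resist with about 9 N all the way; it stays where it is left (half pressed is not shut) and comes up against a hard stop when shut.
- rim_left (a joint): How far the left section is pressed down, m: 0 fully raised, 0.008 shut; starts between 0 and 0.0025. Its clips resist with about 9 N all the way; it stays where it is left (half pressed is not shut) and comes up against a hard stop when shut.
- rim_right (a joint): How far the right section is pressed down, m: 0 fully raised, 0.008 shut; starts between 0 and 0.0025. Its clips resist with about 9 N all the way; it stays where it is left (half pressed is not shut) and comes up against a hard stop when shut.
- mug: Bystander: loose white mug, 80 mm across, 90 mm high; origin at the centre of its underside.
- globe: Bystander: loose snow globe, a glass ball on a dark wooden foot, 68 mm across, 90 mm high; origin at the centre of its underside.
- jar: Bystander: loose amber jar with wooden cap, 60 mm across, 85 mm high; origin at the centre of its underside.
There are look-alikes about, which are no part of the job. Leave any turquoise look-alike of the gift_box alone.

How it is judged:
By the outcome, as a careful person would: the job done as asked, in the order asked, and still so for the second after the job is handed in, with the robot touching nothing.
It also fails if it takes over 46 s, if anything falls off the work surface, if the arm or the gripper's body presses on something with over 40 N, if the wrist force passes 120 N, or if a joint passes its speed limit or range.

## Robot

A 6-joint arm with a two-finger parallel gripper is mounted at the origin on the work surface. World frame = base frame: x ahead of the robot, y to its left, z up, the work surface at z = 0. Lengths are in m, angles in rad, forces in N, time in s.
With the tool pointing down it reaches from about 0.25 to 0.725 m from the base axis. Payload 4 kg.
Tool frame: the origin (TCP) lies midway between the tips of the shut fingers; the grasp point (between the pads) lies 19 mm behind it; x points along the fingers, y is the direction in which the jaws open and shut, and the axes are right-handed (so a half turn about x gives the same grasp; the last joint's range is limited). The gripper opens to 85 mm and grips with 20 to 120 N. Pads are 22 mm wide; open, the fingers measure 114 mm over their backs; the gripper's body (76 mm by 85 mm) begins 54 mm behind the grasp point. The pads swing forward as they close: fully open they stand 13 mm farther back than shut.
Start: joints at [1.147, 0.241, 0.005, 1.335, 0, 1.571], TCP at [0.206, 0.456, 0.231] pointing down, gripper open.
Joint ranges: [-2.72, 2.72], [-1.05, 1.87], [-1.09, 1.28], [-1.99, 2.15], [-1.42, 1.44], [-3.14, 3.14]. Speed limits (rad/s): [2.79, 2.79, 3.14, 3.14, 3.14, 3.14].

## Interface

Orientations are given as a unit quaternion [x, y, z, w].
In Python, from plant import env gives the robot as it stands. Calls block until the motion is done:
- env.goto(position, orientation): joint-space move of the TCP to a pose.
- env.move_l(position, frame=None, speed=0.15, force_limit=None): straight line of the TCP; frame=None keeps the orientation; speed is the mean speed in m/s. With force_limit (N) it stops when the force on the tool has changed by that much, and returns True; else False.
- env.move_j(angles): joint-space move.
- env.release() and env.grasp(): open the fingers fully, or close them until they stop; the grip force is fixed at half the most.
- env.dwell(seconds).
- env.solve_ik(position, orientation): joint angles nearest the present ones, or None.
- env.get_state(): the state.
- env.read_camera(name): name is "scene" or "top" or "wrist"; returns (picture, depth): 384x512x3 uint8, red, green, blue; 384x512 float32, m along the optical axis (not along the pixel's ray), 0 where there is no reading.
- env.camera_params(name): a dict with "intrinsics" (3x3 intrinsics, pixels), "rvec" (rotation vector, rad) and "tvec" (3), from world to camera coordinates, as OpenCV has them. Camera axes: x right, y down, z forward; pixel columns grow to the right and rows downward; lengths in m; the calibration is good to about 2 mm. A picture is of the moment at which its call begins: read the wrist's pose just before it. camera_params takes no time and is no camera call; for the wrist camera it gives the pose at the moment of the call.
A pose or a line that the arm cannot do raises env.PlanningError and nothing moves.
- env.job_done(): hands the job in, once; it reports no verdict.
The state is a dict: "t": time; "joint_pos": joint angles; "qvel": joint speeds; "effort": joint torques, N m; "tool_pos": TCP position; "tool_rot": TCP orientation; "contact_force": force on the tool from outside, world axes, zero at the start; "moment": the same for the moment, N m; "opening": finger opening in m.
Only numpy, scipy, OpenCV 4.12 (cv2) and the standard library are available. Lean on these libraries where they do the work, as an engineer would, in place of code of your own. Each camera call takes 0.05 s, during which the arm holds its last target.

## Working session

There is one attempt and no reset: what is moved stays moved. The work goes in short steps, each a Python script; the robot and the scene stay as the last script left them, time stands still between calls to the robot, and variables do not carry over. Pictures are saved under pics/ and viewed, and the job is handed in when it is done.

```bash
ls; mkdir -p pics; python3 - <<'E'
from plant import env
import cv2, numpy as np
for n in ["scene","top"]:
    im,d=env.read_camera(n); cv2.imwrite(f"pics/{n}0.png",im[:,:,::-1]); np.savez(f"{n}0.npz",im=im,d=d)
    print(n,env.camera_params(n))
s=env.get_state(); print({k:np.round(v,4) for k,v in s.items()})
E
```

```text
pics
scene {'intrinsics': array([[372.42062325,   0.        , 263.53698685],
       [  0.        , 372.42062325, 189.81195958],
       [  0.        ,   0.        ,   1.        ]]), 'rvec': array([ 1.1564975 ,  2.31738683, -0.9846402 ]), 'tvec': array([ 0.31424161, -0.28599399,  1.24494461])}
top {'intrinsics': array([[371.17570066,   0.        , 256.75229496],
       [  0.        , 371.17570066, 186.50071016],
       [  0.        ,   0.        ,   1.        ]]), 'rvec': array([ 2.17150518, -2.19691936,  0.06193644]), 'tvec': array([0.0648916 , 0.60122054, 1.05541319])}
{'t': np.float64(0.1), 'joint_pos': array([ 1.147 ,  0.2414,  0.0039,  1.3352, -0.    ,  1.5708]), 'qvel': array([-0.0018, -0.0018,  0.0029, -0.0013, -0.0013, -0.0006]), 'effort': array([ 4.00000e-04, -3.73138e+01,  2.53011e+01,  1.09000e-02,
        0.00000e+00, -0.00000e+00]), 'tool_pos': array([0.2054, 0.4553, 0.2305]), 'tool_rot': array([ 0.1481,  0.6914, -0.1494,  0.6912]), 'contact_force': array([-0.5956,  0.7474, -1.6025]), 'moment': array([ 0.0424,  0.017 , -0.0282]), 'opening': np.float64(0.0856)}
```

View pics/scene0.png

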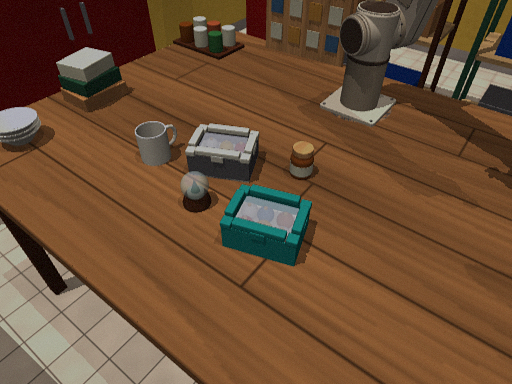

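View pics/top0.png

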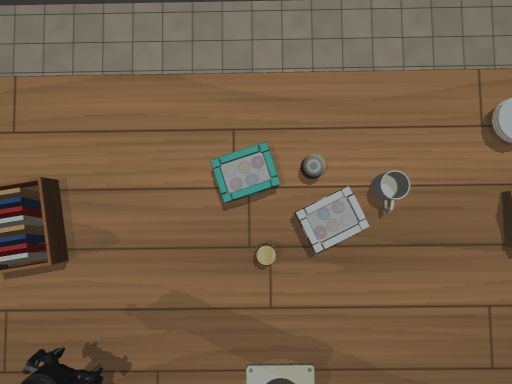

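The scene view shows the grey-walled, white-rimmed box at (224,150) and a turquoise box at (266,222). In the top view they are at (332,219) and (245,172). The globe (314,166), mug (394,186) and jar (266,254) are close by. Two things could be taken for the target: the turquoise look-alike, which I exclude by its colour, and the grey and white box, which fits the description. Next I check the choice in a close crop and measure the pose.

```bash
cat > h.py <<'E'
import numpy as np, cv2
def pts(d,P):
    K=P["intrinsics"];R,_=cv2.Rodrigues(P["rvec"]);h,w=d.shape
    u,v=np.meshgrid(np.arange(w),np.arange(h))
    c=np.stack([(u-K[0,2])/K[0,0]*d,(v-K[1,2])/K[1,1]*d,d],-1)
    return (c-P["tvec"].ravel())@R   # R^T(c-t)
E
python3 - <<'E'
from plant import env
from h import *
for n,b in (("top",(180,130,430,280)),("scene",(130,110,330,270))):
    z=np.load(f"{n}0.npz");im=z["im"];P=env.camera_params(n);X=pts(z["d"],P)
    x0,y0,x1,y1=b
    cv2.imwrite(f"pics/{n}_crop.png",cv2.resize(im[y0:y1,x0:x1,::-1],None,fx=3,fy=3,interpolation=cv2.INTER_CUBIC))
    hsv=cv2.cvtColor(im,cv2.COLOR_RGB2HSV)
    print(n)
    tb=(X[...,2]>.074)&(X[...,2]<.095)
    m=tb&(z["d"]>0)
    k,l,st,ce=cv2.connectedComponentsWithStats(m.astype(np.uint8))
    for i in range(1,k):
        if st[i,4]>60: 
            q=X[l==i];print(st[i],ce[i].round(1),q.mean(0).round(4),np.median(hsv[l==i],axis=0), cv2.minAreaRect((q[:,:2]*1000).astype(np.float32)))
    t=(X[...,2]>.02)&(z["d"]>0)
    k,l,st,ce=cv2.connectedComponentsWithStats(t.astype(np.uint8))
    for i in range(1,k):
        if st[i,4]>100:
            q=X[l==i];print("obj",st[i],q.mean(0).round(3),q[:,2].max().round(3), cv2.minAreaRect((q[:,:2]*1000).astype(np.float32)))
E
```

```text
top
[ 210  142   70   61 1312] [244.7 171.8] [0.6385 0.0898 0.084 ] [ 87. 144. 142.] ((639.2039794921875, 89.8747329711914), (126.94540405273438, 166.3577423095703), 18.448041915893555)
[305 154  21  21 335] [314.7 164.1] [ 0.6572 -0.1017  0.0832] [ 39.  18. 120.] ((658.4962768554688, -103.36357116699219), (55.195701599121094, 55.81715774536133), 89.22638702392578)
[378 170  32  39 274] [394.1 186.6] [ 0.5928 -0.3146  0.086 ] [ 30.  14. 112.] ((593.8938598632812, -310.12066650390625), (79.46101379394531, 90.21467590332031), 45.834686279296875)
[  0 177  54  96 849] [ 36.5 222.3] [0.5078 0.6561 0.0866] [ 12. 137. 109.] ((503.18115234375, 697.4366455078125), (240.5415496826172, 141.1127471923828), 8.431201934814453)
[ 296  186   73   67 1382] [332.2 219.2] [ 0.5068 -0.1458  0.0834] [101.  12. 166.] ((507.612548828125, -145.0865478515625), (126.20396423339844, 166.0586395263672), 25.7661190032959)
[  0 217  40  11  64] [ 24.5 222.6] [0.5068 0.6891 0.0864] [30. 32. 72.] ((502.634765625, 702.2449951171875), (13.738822937011719, 98.96392059326172), 15.720465660095215)
[  0 226  41  11  73]
[... 5516 characters left out ...]
75, -307.0694274902344), (82.88571166992188, 102.4944076538086), 49.3027458190918)
obj [ 185  123   74   54 3134] [ 0.523 -0.135  0.066] 0.088 ((508.3851623535156, -144.4706573486328), (128.60667419433594, 165.91665649414062), 25.18903350830078)
obj [290 141  24  34 694] [0.427 0.043 0.063] 0.09 ((417.3941955566406, 38.19498825073242), (56.95972442626953, 57.21647644042969), 80.40968322753906)
obj [180 171  30  35 818] [ 0.67  -0.09   0.063] 0.093 ((662.8584594726562, -98.3984375), (57.8538703918457, 56.45930862426758), 1.4326932430267334)
obj [ 220  184   92   77 4951] [0.653 0.097 0.068] 0.09 ((640.90673828125, 91.5456771850586), (128.59324645996094, 165.41561889648438), 17.29621124267578)
```

View pics/top_crop.png

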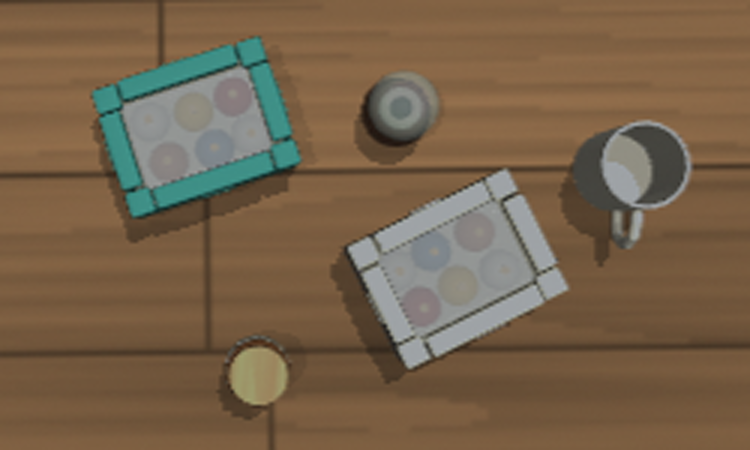

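View pics/scene_crop.png

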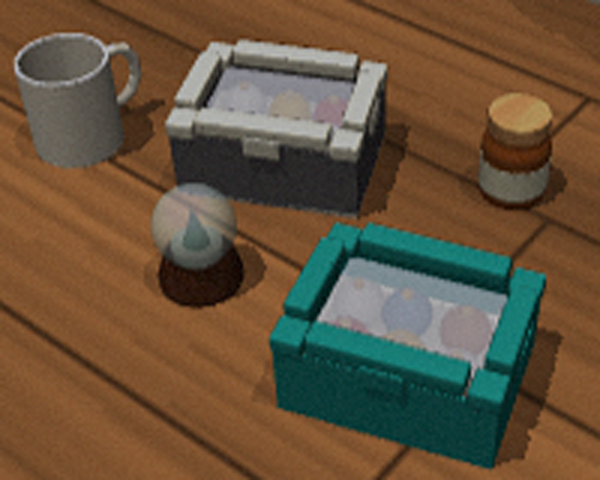

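The crop confirms the white-rimmed box with grey walls. Both views agree on its pose: centre about (0.508, -0.145), yaw about 25.5°. I start with the near section.

```bash
cat >> h.py <<'E'
from scipy.spatial.transform import Rotation as Ro
C=np.array([.508,-.145]);YAW=np.radians(25.5)
ex=np.array([np.cos(YAW),np.sin(YAW)]);ey=np.array([-ex[1],ex[0]])
BAR={"near":(C-.052*ex,ey),"far":(C+.052*ex,ey),"left":(C+.072*ey,ex),"right":(C-.072*ey,ex)}
def quat(env,p,dirn):
    best=None;q0=np.array(env.get_state()["joint_pos"])
    for s in (1,-1):
        y=np.r_[s*dirn,0];x=np.array([0,0,-1.]);R=np.stack([x,y,np.cross(x,y)],1)
        q=Ro.from_matrix(R).as_quat();j=env.solve_ik(p,q)
        if j is not None:
            c=abs(np.array(j)-q0).max()
            if best is None or c<best[0]: best=(c,q,np.round(j,2))
    return best
def press(env,name,hi=.115):
    c,d=BAR[name];p=[*c,hi];b=quat(env,p,d);print(name,b)
    st=lambda:env.get_state()
    env.goto(p,b[1]);env.move_l([*c,.094],speed=.08);env.dwell(.15)
    s=st();print("t",s["t"],"pos",np.round(s["tool_pos"],4),"F",np.round(s["contact_force"],1))
    hit=env.move_l([*c,.070],speed=.02,force_limit=28)
    s=st();print(" hit",hit,"t",s["t"],"pos",np.round(s["tool_pos"],4),"F",np.round(s["contact_force"],1))
    env.move_l([*c,hi],speed=.1)
E
python3 - <<'E'
from plant import env
from h import *
env.grasp(); print(env.get_state()["t"],env.get_state()["opening"])
c,d=BAR["near"];p=[*c,.2];b=quat(env,p,d);env.goto(p,b[1])
print(env.get_state()["t"],env.get_state()["tool_pos"])
press(env,"near")
E
```

```text
0.8667 -0.00048779451330824525
3.2667 [ 0.46136575 -0.16665273  0.20006977]
near (np.float64(0.21137833636636838), array([ 0.68967117,  0.15605665, -0.68967117,  0.15605665]), array([-0.35,  0.31, -0.22,  1.04,  0.  ,  2.35]))
t 4.2583 pos [ 0.4619 -0.1677  0.0951] F [-0.4 -0.5  0.5]
 hit True t 5.1167 pos [ 0.4611 -0.1674  0.078 ] F [-0.8  1.4  6.1]
```

```bash
python3 - <<'E'
from plant import env
from h import *
for n in ("left","far","right"): press(env,n)
s=env.get_state();p=s["tool_pos"];env.move_l([p[0],p[1],.2],speed=.15)
env.goto([.3,-.0,.3],s["tool_rot"])
print(env.get_state()["t"])
for n in ["scene","top"]:
    im,d=env.read_camera(n); np.savez(f"{n}1.npz",im=im,d=d)
    P=env.camera_params(n)
    x0,y0,x1,y1=(180,130,430,280) if n=="top" else (130,110,330,270)
    cv2.imwrite(f"pics/{n}1_crop.png",cv2.resize(im[y0:y1,x0:x1,::-1],None,fx=3,fy=3,interpolation=cv2.INTER_CUBIC))
    for k in "01":
        X=pts(np.load(f"{n}{k}.npz")["d"],P).reshape(-1,3)
        q=(X[:,:2]-C);a=q@ex;b=q@ey;up=X[:,2]>.07
        r={}
        for nm,m in dict(near=(abs(a+.052)<.007)&(abs(b)<.05),far=(abs(a-.052)<.007)&(abs(b)<.05),left=(abs(b-.072)<.007)&(abs(a)<.03),right=(abs(b+.072)<.007)&(abs(a)<.03),
            **{f"c{i}{j}":(abs(a-.05*i)<.008)&(abs(b-.07*j)<.008) for i in(-1,1) for j in(-1,1)}).items():
            r[nm]=round(float(np.median(X[m&up,2]))*1000,1)
        g=up&(abs(a)<.09)&(abs(b)<.1)&(X[:,2]<.1)
        print(n,k,r,cv2.minAreaRect((X[g][:,:2]*1000).astype(np.float32)))
E
```

```text
left (np.float64(1.3888463649838876), array([ 0.37732244,  0.59801988, -0.37732244,  0.59801988]), array([-0.17,  0.29, -0.24,  1.04,  0.  ,  0.96]))
t 7.4583 pos [ 0.4774 -0.0802  0.0944] F [-0.2  0.2 -0.7]
 hit True t 8.3167 pos [ 0.4771 -0.08    0.078 ] F [-0.8  0.1  6.6]
far (np.float64(1.519608349776307), array([ 0.68967117,  0.15605665, -0.68967117,  0.15605665]), array([-0.22,  0.45, -0.01,  1.11,  0.  ,  2.48]))
t 10.7583 pos [ 0.5553 -0.1227  0.0946] F [0.3 1.  0. ]
 hit True t 11.65 pos [ 0.5552 -0.1226  0.078 ] F [-1.6  0.3  5.4]
right (np.float64(1.7245266499333853), array([ 0.37732244,  0.59801988, -0.37732244,  0.59801988]), array([-0.37,  0.47,  0.02,  1.13,  0.  ,  0.75]))
t 14.2667 pos [ 0.5394 -0.2101  0.0945] F [ 0.6 -0.5  0.1]
 hit True t 15.1583 pos [ 0.5391 -0.21    0.078 ] F [-1.9  1.9  4.6]
17.6583
scene 0 {'near': 84.8, 'far': 85.7, 'left': 85.8, 'right': 85.5, 'c-1-1': 79.0, 'c-11': 78.8, 'c1-1': 79.0, 'c11': 78.6} ((508.44927978515625, -144.624267578125), (128.5919952392578, 165.58404541015625), 25.189035415649414)
scene 1 {'near': 78.4, 'far': 78.8, 'left': 78.9, 'right': 78.8, 'c-1-1': 78.0, 'c-11': 78.5, 'c1-1': 78.7, 'c11': 78.8} ((508.0753479003906, -146.05230712890625), (129.66598510742188, 164.21180725097656), 25.74993133544922)
top 0 {'near': 85.2, 'far': 86.1, 'left': 85.5, 'right': 85.2, 'c-1-1': 79.3, 'c-11': 78.0, 'c1-1': 79.0, 'c11': 78.7} ((507.612548828125, -145.0865478515625), (126.20396423339844, 166.0586395263672), 25.7661190032959)
top 1 {'near': 78.7, 'far': 78.7, 'left': 78.9, 'right': 78.6, 'c-1-1': 78.7, 'c-11': 78.6, 'c1-1': 78.8, 'c11': 78.3} ((506.8064880371094, -145.79476928710938), (123.87561798095703, 165.86880493164062), 25.839889526367188)
```

View pics/scene1_crop.png

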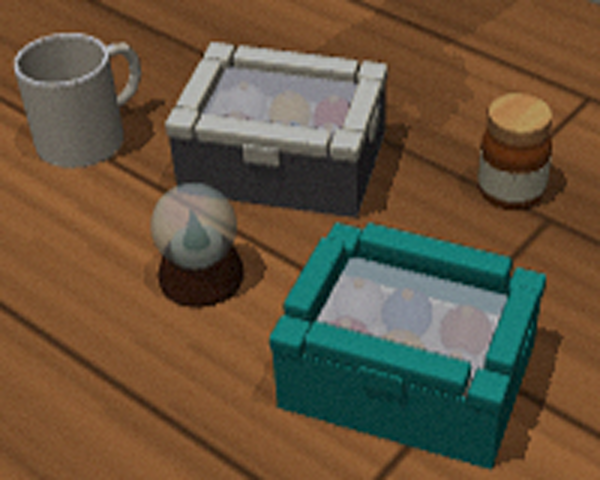

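View pics/top1_crop.png

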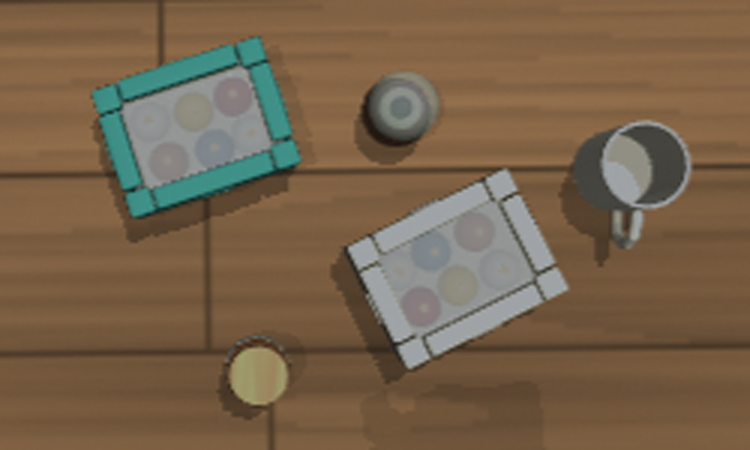

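In both crops the grey box's rim is level with its corner blocks all round (scene crop around (280,100), top crop around (455,270)). The mug, globe, jar and turquoise box are at the same pixels as before, so I am handing the job in.

```bash
python3 - <<'E'
from plant import env
env.job_done(); print(env.get_state()["t"])
E
```

```text
the job is handed in; nothing more can be done
the job is handed in; nothing more can be done
```

All four sections of the grey gift box's lid are pressed shut, and I handed the job in at about 18 s on the robot's clock. I pressed near, left, far and right in turn with shut fingertips. Each press ran until the force on the tool had changed by 28 N, and each stopped with the fingertips at 78.0 mm, the shut height.

- **Rim level:** afterwards the depth from both cameras put the sections at 78.4 to 78.9 mm and the corner blocks at 78.0 to 78.8 mm. Before pressing, the sections were at 84.8 to 86.1 mm.
- **Box position:** its measured centre shifted by at most 1.5 mm and its yaw by about 0.5°, both within the measuring noise.
- **Other things:** the mug, snow globe, jar and turquoise look-alike appear unmoved in both views.

No check failed or disagreed. I did not take a close-up with the wrist camera.

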